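# Nip a thin-walled brass cap in the rack-feed vise

## Robot

A 6-joint arm with a two-finger parallel gripper is mounted at the origin on the work surface. World frame = base frame: x ahead of the robot, y to its left, z up, the work surface at z = 0. Lengths are in m, angles in rad, forces in N, time in s.
With the tool pointing down it reaches from about 0.3 to 0.75 m from the base axis. Payload 8.5 kg.
Tool frame: the origin (TCP) lies midway between the tips of the shut fingers; the grasp point (between the pads) lies pinch_z behind it (pinch_z is the distance from the TCP to the grasp point, in m); z points along the fingers, y is the line along which they close (so a half turn about z gives the same grasp; the last joint's range is limited). The gripper opens to 85 mm and grips with 20 to 120 N. Pads are 22 mm wide; open, the fingers measure 114 mm over their backs; the gripper's body (76 mm by 85 mm) begins 54 mm behind the grasp point. The pads swing forward as they close: fully open they stand 13 mm farther back than shut.
Start: joints at [1.021, 0.381, 1.297, -0, 1.464, -0.215], TCP at [0.181, 0.519, 0.231] pointing down, gripper open.
Joint ranges: [-3.11, 3.11], [-0.89, 2.33], [0.22, 2.48], [-1.42, 4.56], [0.17, 2.85], [-2.88, 2.88]. Speed limits (rad/s): [2.39, 2.39, 3.14, 3.14, 3.14, 3.14].

## Interface

Orientations are given as a rotation vector (axis times angle).
In Python, from plant import * gives the robot as it stands. The module is installed in compiled form; this text tells all that it offers.
- The arm moves only by the tool move_arm, never from a script. Its argument "rows" is a list of rows, each an object with "linear": the shift along the tool's x, y, z in m, a list of three; "dr": the turn, a rotation vector about the tool's x, y, z in rad, a list of three. In form: [{"linear": [dx, dy, dz], "dr": [ax, ay, az]}, ...]. A call has 1 to 12 rows; each row shifts and turns the commanded pose from where the row before left it, along the tool's axes as they then stand; what a row does not reach is not made up. A row lasts 1/10 s, in which the tool goes at most 50 mm and 8.59 degrees, less where a joint would pass 70% of its speed; a pose out of reach is approached as far as the arm can. A call is refused whole if a number of a shift passes 0.05 or a number of a turn 0.15, either way. A call with a gripper value outside its range is refused whole. "claw" is the opening, from 0 (shut) to 1 (fully open), set as the call begins (left out, the last holds). The fingers move at their own pace and stop on an object; the grip force is fixed at half the most. Time passes only in rows, so rows that do not move let the fingers close. It gives the time, the measured TCP pose, the force, the opening and the grip force at its end, in the units of the state.
- state(): the state, without advancing time (a new reading comes with each control period).
- read_camera(name): name is "side" or "top" or "wrist"; returns the picture (400x640x3 uint8, red, green, blue); there is no depth.
- camera_model(name): a dict with "fx", "fy", "cx", "cy" (pixels), "dist" ([k1, k2, p1, p2, k3] as OpenCV has them; the pictures are not rectified), "T" (4x4, takes a point from camera to world coordinates). Camera axes: x right, y down, z forward; pixel columns grow to the right and rows downward; lengths in m; the calibration is good to about 2 mm. A picture is of the moment at which its call begins: read the wrist's pose just before it. camera_model takes no time and is no camera call; for the wrist camera it gives the pose at the moment of the call.
- sign_off(): hands the job in; it is judged then, once.
Trained networks look in the newest picture that a camera, given by its name, has taken for a name from the list of things; names that differ only in an ending like _2 or _b are one class to them, and where a whole thing is asked for, a point or a joint stands for the part that bears it (a point fixed in the world has none). Each returns a list of dicts, best first, with "p" (0 to 1); they miss things now and then, are a little off and sometimes report something else, mostly with a low value. They report only what shows in the picture. A call takes as long as a camera call. They do not tell look-alikes from the thing itself.
- spot_in(label, camera): "at" ([x, y, z] in m, in world coordinates, good to about 4 mm: the middle of the surface that is visible of it).
- silhouettes(label, camera): "mask" (400x640 bool, what is visible of it).
The state is a dict: "time_s": time; "qpos": joint angles; "qvel": joint speeds; "joint_torque": joint torques, N m; "position": TCP position; "orientation": TCP orientation; "contact_force": force on the tool from outside, world axes, zero at the start; "wrist_torque": the same for the moment, N m; "width": finger opening in m; "grip_force": force on a finger pad.
Only numpy, scipy, OpenCV 4.12 (cv2) and the standard library are available. Lean on these libraries where they do the work, as an engineer would, in place of code of your own. Each camera call takes 0.05 s, during which the arm holds its last target. There are 200 camera calls.

## Task

Clamp the brass cap in the small blue vise for filing: stand it on the vise bed between the jaws, in the middle of their width, boss up and its long sides to the jaws, let go of it, then close the sliding jaw on it by turning the black feed knob, which travels along with the slide; do not push on the slide itself. Nip the cap firmly against the rear jaw, but do not over-tighten it, for its walls are thin. Let go and leave it held, and leave the other tools on the bench where they lie.

Things in the scene. Friction and masses are not known exactly. Their poses are not given: they have to be found in the camera images.
- vise: Low vise fixed to the bench, blue foot 110 x 250 x 10 mm, steel bed 70 mm wide with its flat top 34 mm up, rack on its +x flank. Origin: centre of the underside; x across the bed, y along it towards the rear jaw (the closing direction), z up. The rear jaw (70 mm wide, 28 mm above the bed) is bolted fast; its face is somewhere from y = 44 to 56 mm, not measured.
- carriage: Blue sliding carriage with the moving jaw, 70 mm wide, 28 mm above the bed; axes as the vise. Origin: its middle, at bed height (vise y = -77 mm at knob 0). Its jaw face is 63 mm ahead (+y) of this origin; the aluminium plate is backed by rubber and gives 1 mm per 12 N. Drag holds the carriage where it is left, against up to about 25 N on the jaw. Do not push on it.
- knob_mid (a point): Middle of the black fluted feed knob: round, 44 mm across, 24 mm high, vertical axis, yellow pointer line on top. It stands on the carriage, 52 mm to +x and 15 mm to -y of the carriage origin, and travels with it. Its underside is 68 mm above the bench; the carriage below it reaches to 62 mm, a collar 34 mm across to 67 mm.
- knob (a joint): Angle of the feed knob (rad), grows clockwise seen from above; 0 to 0.5 at the start, stop at 4.5. By rack and pinion each rad carries carriage, jaw and knob together 12 mm along the vise's +y. It takes about 0.3 N m to turn free; each newton on the jaw adds 0.012 N m.
- cap_mid (a point): Centre of the brass cap, half-way up its 64 mm. Below: a thin-walled skirt, open downward, 44 mm (its x) by 34 mm (its y), 34 mm high. Above, centred: a solid boss 28 x 28 mm, 30 mm high, to hold it by. 0.13 to 0.21 kg, starts standing on the bench. In the vise its 44 mm sides lie on the jaws. A jaw force of 10 to 20 N is a good nip; under 7 N is loose, over 36 N bends the skirt.
- wrench: Bystander: steel combination wrench 170 mm long, lying flat on the bench. Origin: centre of its underside; its length along x.
- file: Bystander: flat file with a wooden handle, about 280 mm long, lying on the bench. Origin: underside, near its middle; its length along x, blade towards +x.
- hammer: Bystander: hammer with a wooden handle, 260 mm long, lying on the bench. Origin: underside, near its middle; its length along x.
Not all that is in view belongs to the job. Of the things that look like the part that bears cap_mid, the middle-sized one is meant.

How it is judged:
By the outcome, as a careful person would: the job done as asked, in the order asked, and still so for the second after the job is handed in, with the robot touching nothing.
It also fails if it takes over 72 s, if anything falls off the work surface, if the arm or the gripper's body presses on something with over 40 N, if the wrist force passes 120 N, or if a joint passes its speed limit or range.

## Working session

There is one attempt and no reset: what is moved stays moved. The work goes in short steps, Python scripts to look and compute and a tool call to move; the robot and the scene stay as the last step left them, time stands still between calls to the robot, and variables do not carry over. Pictures are saved under pics/ and viewed, at most 10 in all, crops included, and the job is handed in when it is done.

Besides the shell and the picture viewer there is one more tool, called after "Request:" as name([rows], argument=value, ...), one row to a line, values as JSON. move_arm: Moves the arm, as the interface text tells. Its arguments: {"type":"object","properties":{"rows":{"type":"array","items":{"type":"object","properties":{"linear":{"type":"array","items":{"type":"number"}},"dr":{"type":"array","items":{"type":"number"}}}}},"claw":{"type":"number"}},"required":["rows"]}

```bash
mkdir -p pics
cat > h.py <<'E'
from plant import *
import numpy as np, cv2
def snap(n,f):
    im=read_camera(n); cv2.imwrite('pics/'+f,im[:,:,::-1]); return im
def ray(n,uv,z,M=None):
    M=M or camera_model(n); K=np.array([[M['fx'],0,M['cx']],[0,M['fy'],M['cy']],[0,0,1.]])
    p=cv2.undistortPoints(np.array(uv,float).reshape(-1,1,2),K,np.array(M['dist'],float)).reshape(-1,2)
    T=np.array(M['T']); d=np.c_[p,np.ones(len(p))]@T[:3,:3].T; o=T[:3,3]
    return o+d*((z-o[2])/d[:,2])[:,None]
def proj(n,P,M=None):
    M=M or camera_model(n); K=np.array([[M['fx'],0,M['cx']],[0,M['fy'],M['cy']],[0,0,1.]])
    W=np.linalg.inv(np.array(M['T'])); r=cv2.Rodrigues(W[:3,:3])[0]
    return cv2.projectPoints(np.array(P,float).reshape(-1,1,3),r,W[:3,3],K,np.array(M['dist'],float))[0].reshape(-1,2)
E
python3 - <<'E'
from h import *
print(state())
print(pinch_z if 'pinch_z' in globals() else None)
for c in ['top','side','wrist']:
    snap(c,c+'1.png')
    if c!='wrist' or 1:
        for l in ['vise','carriage','knob','cap_mid','wrench','file','hammer']:
            if c=='top' or l in('cap_mid','knob'):
                print(c,l,[(np.round(d['at'],3),round(d['p'],2)) for d in spot_in(l,c)])
    M=camera_model(c); print(M['fx'],np.round(M['T'],3).tolist())
print(state()['time_s'])
E
```

```text
{'time_s': 0.0, 'qpos': array([ 1.02070689e+00,  3.81179444e-01,  1.29830469e+00,  2.74291071e-06,
        1.46359650e+00, -2.15290504e-01]), 'qvel': array([-1.92241541e-03, -2.30888132e-04, -8.44915699e-04, -4.66693112e-04,
        6.02069621e-05,  7.55522134e-04]), 'joint_torque': array([-1.53274941e-04, -4.48467886e+01, -2.31277657e+01, -2.34792715e-04,
        4.73775290e-03, -3.50180369e-05]), 'position': array([0.18054867, 0.51919165, 0.23070586]), 'orientation': array([-5.23355525e-01, -3.09712640e+00,  2.16625580e-03]), 'contact_force': array([-0.70534509, -1.10877597,  0.87016234]), 'wrist_torque': array([ 0.0358235 , -0.01334538, -0.00164086]), 'grip_force': 0.0, 'width': 0.08563050686366629}
0.0187
top vise [(array([ 0.477, -0.08 ,  0.03 ]), 0.76)]
top carriage [(array([ 0.484, -0.139,  0.064]), 0.89)]
top knob [(array([ 0.522, -0.16 ,  0.09 ]), 0.62)]
top cap_mid [(array([0.54 , 0.23 , 0.059]), 0.87), (array([0.461, 0.358, 0.026]), 0.67), (array([0.437, 0.283, 0.039]), 0.57)]
top wrench [(array([0.525, 0.164, 0.007]), 0.79)]
top file [(array([0.672, 0.188, 0.011]), 0.98)]
top hammer [(array([ 0.466, -0.409,  0.02 ]), 0.59)]
399.43725322145156 [[0.024, -0.977, 0.214, 0.326], [-1.0, -0.025, 0.001, -0.013], [0.004, -0.214, -0.977, 1.222], [0.0, 0.0, 0.0, 1.0]]
side knob [(array([ 0.522, -0.148,  0.087]), 0.68)]
side cap_mid [(array([0.549, 0.263, 0.053]), 0.96), (array([0.444, 0.298, 0.032]), 0.63), (array([0.462, 0.373, 0.023]), 0.56)]
399.02662447742364 [[-0.988, -0.092, 0.121, 0.439], [-0.152, 0.598, -0.787, 0.778], [0.0, -0.796, -0.605, 0.71], [0.0, 0.0, 0.0, 1.0]]
wrist knob []
wrist cap_mid []
349.1675782286299 [[0.329, 0.906, 0.268, 0.113], [0.944, -0.315, -0.094, 0.543], [-0.0, 0.284, -0.959, 0.373], [0.0, 0.0, 0.0, 1.0]]
0.7
```

View pics/top1.png

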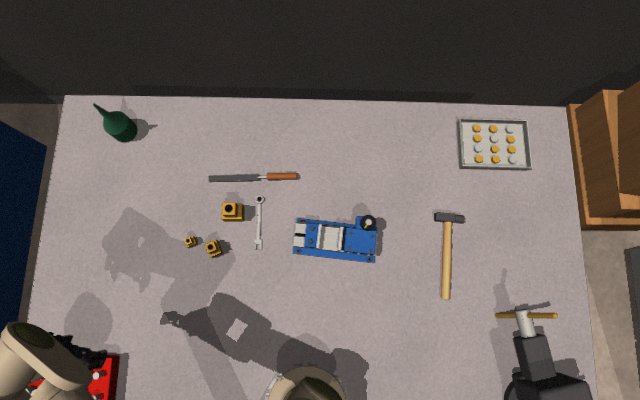

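View pics/side1.png

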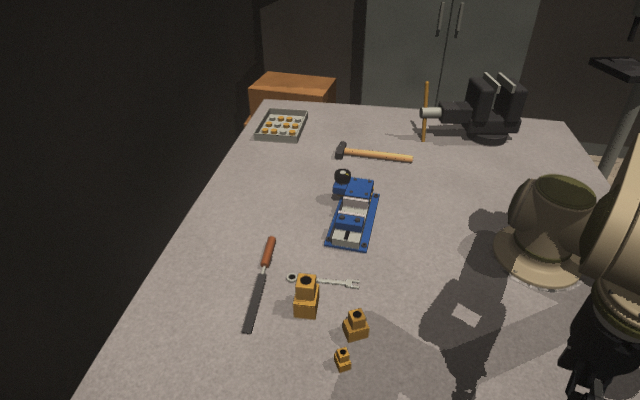

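The three caps stand at top pixels (232,211) large, (213,247) middle and (190,241) small. The vise is at (335,240) with its knob at (368,222), rear jaw to the left (+y). I'll go over the middle cap.

Request:
move_arm([
  {"linear":[-0.02,-0.008,0]},
  {"linear":[-0.032,-0.013,0]},
  {"linear":[-0.035,-0.015,0]},
  {"linear":[-0.035,-0.015,0]},
  {"linear":[-0.035,-0.015,0]},
  {"linear":[-0.035,-0.015,0]},
  {"linear":[-0.035,-0.015,0]},
  {"linear":[-0.035,-0.015,0]},
  {"linear":[-0.032,-0.013,0]},
  {"linear":[-0.02,-0.008,0]},
  {"linear":[0,0,0]},
  {"linear":[0,0,0]},
], claw=1)

```text
invalid input
```

Run:
```python
from h import *
s=state();print(s['time_s'],s['position'],s['orientation'])
M=camera_model('wrist')
im=snap('wrist','w2.png')
import pickle;pickle.dump(M,open('w2.pkl','wb'))
for d in spot_in('cap_mid','wrist'): print(d)
for d in silhouettes('cap_mid','wrist'):
    m=d['mask']; ys,xs=np.nonzero(m); print(d['p'],m.sum(),xs.min(),xs.max(),ys.min(),ys.max())
```

```text
0.7 [0.18072037 0.51944827 0.23132362] [5.23525132e-01 3.09766112e+00 2.54643942e-05]
```

View pics/w2.png

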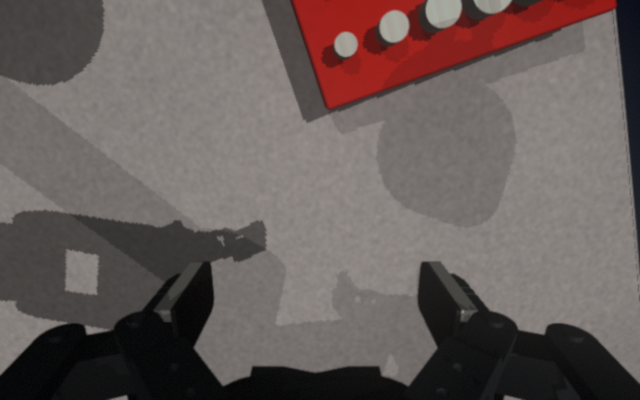

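The wrist view shows empty bench and a red tray, because the move was refused (rows probably need "dr" as well). Retrying with it.

Request:
move_arm([
  {"linear":[-0.02,-0.008,0],"dr":[0,0,0]},
  {"linear":[-0.032,-0.013,0],"dr":[0,0,0]},
  {"linear":[-0.035,-0.015,0],"dr":[0,0,0]},
  {"linear":[-0.035,-0.015,0],"dr":[0,0,0]},
  {"linear":[-0.035,-0.015,0],"dr":[0,0,0]},
  {"linear":[-0.035,-0.015,0],"dr":[0,0,0]},
  {"linear":[-0.035,-0.015,0],"dr":[0,0,0]},
  {"linear":[-0.035,-0.015,0],"dr":[0,0,0]},
  {"linear":[-0.032,-0.013,0],"dr":[0,0,0]},
  {"linear":[-0.02,-0.008,0],"dr":[0,0,0]},
  {"linear":[0,0,0],"dr":[0,0,0]},
], claw=1.0)

```text
time_s: 1.95
position: [0.4357, 0.29, 0.2311]
orientation: [0.529, 3.096, -0.0]
contact_force: [-0.2, 0.9, 0.2]
width: 0.0859
grip_force: 0.0
```

Run:
```python
from h import *
s=state();print(s['time_s'],s['position'],s['orientation'])
M=camera_model('wrist')
im=snap('wrist','w3.png')
import pickle;pickle.dump(M,open('w3.pkl','wb'))
for d in spot_in('cap_mid','wrist'): print(d)
for d in silhouettes('cap_mid','wrist'):
    m=d['mask']; ys,xs=np.nonzero(m); print(d['p'],m.sum(),xs.min(),xs.max(),ys.min(),ys.max())
```

```text
1.95 [0.43568641 0.28999247 0.23110746] [ 5.28540633e-01  3.09649890e+00 -4.09659092e-04]
{'at': [0.4332, 0.2953, 0.0643], 'p': 0.95}
{'at': [0.4584, 0.366, 0.027], 'p': 0.61}
{'at': [0.5363, 0.246, 0.0599], 'p': 0.61}
0.9 4250 275 343 250 338
0.84 901 374 410 151 188
0.78 1743 294 346 151 205
```

View pics/w3.png

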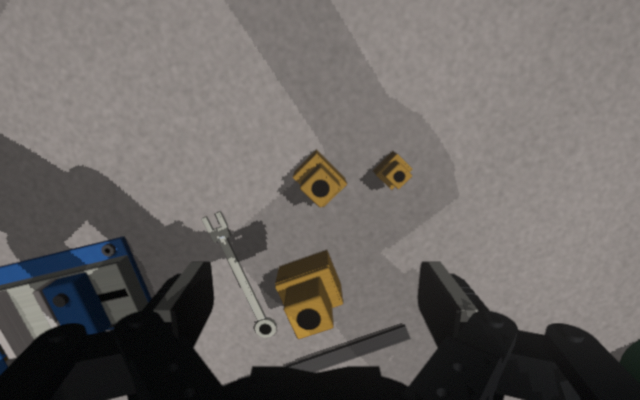

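The wrist view shows the middle cap at (320,180), the small one at (396,170) and the large one at (310,295). I'll fit the known cap shape to the picture for position and yaw.

```bash
cat >> h.py <<'E'
from scipy.optimize import minimize
def box(x,y,yaw,lx,ly,z0,z1):
    c,s=np.cos(yaw),np.sin(yaw)
    return [[x+c*a-s*b,y+s*a+c*b,z] for a in(-lx/2,lx/2) for b in(-ly/2,ly/2) for z in(z0,z1)]
def capmask(x,y,yaw,M,sc=1,z0=0):
    m=np.zeros((1600,2560),np.uint8)
    for B in(box(x,y,yaw,.044*sc,.034*sc,z0,z0+.034*sc),box(x,y,yaw,.028*sc,.028*sc,z0+.034*sc,z0+.064*sc)):
        p=proj(None,B,M)*4; cv2.fillConvexPoly(m,cv2.convexHull(p.astype(np.float32)).astype(np.int32),1)
    return cv2.resize(m.astype(np.float32),(640,400),interpolation=cv2.INTER_AREA)
def fitcap(m,M,x0,y0,z0=0,sc=1,yaws=np.arange(0,np.pi,np.pi/12)):
    m=m.astype(np.float32)
    f=lambda v:1-np.minimum(m,capmask(v[0]/100,v[1]/100,v[2]*.3,M,sc,z0)).sum()/np.maximum(m,capmask(v[0]/100,v[1]/100,v[2]*.3,M,sc,z0)).sum()
    R=[]
    for w in yaws:
        r=minimize(f,[x0*100,y0*100,w/.3],method='Nelder-Mead',options=dict(maxiter=90,initial_simplex=np.array([[x0*100,y0*100,w/.3],[x0*100+.5,y0*100,w/.3],[x0*100,y0*100+.5,w/.3],[x0*100,y0*100,w/.3+.4]])))
        R.append((r.fun,r.x[0]/100,r.x[1]/100,r.x[2]*.3%np.pi))
    return sorted(R)
def brass(im,near):
    h=cv2.cvtColor(im,cv2.COLOR_RGB2HSV); b=(h[...,1]>130)&(h[...,0]>8)&(h[...,0]<32)
    n=cv2.dilate(near.astype(np.uint8),np.ones((9,9)))>0
    return cv2.morphologyEx((b&n).astype(np.uint8),cv2.MORPH_CLOSE,np.ones((15,15)))
E
python3 - <<'E'
from h import *
import pickle
M=pickle.load(open('w3.pkl','rb')); im=cv2.imread('pics/w3.png')[:,:,::-1].copy()
near=np.zeros((400,640),np.uint8); near[146:212,286:354]=1
m=brass(im,near); print(m.sum())
print(ray(None,[[320,188]],.064,M))
for sc in(.9,1,1.1): print(sc,np.round(fitcap(m,M,.43,.285,0,sc)[:3],4))
E
```

```text
1579
[[0.44202209 0.29191274 0.064     ]]
0.9 [[0.0611 0.4444 0.2923 0.4707]
 [0.0615 0.4446 0.2916 0.4532]
 [0.0621 0.4444 0.2921 0.4882]]
1 [[0.1365 0.4445 0.2926 0.3634]
 [0.1368 0.4449 0.2928 0.3556]
 [0.1369 0.4441 0.2921 0.3637]]
1.1 [[0.2835 0.4422 0.2922 0.2735]
 [0.2845 0.4429 0.2924 0.2577]
 [0.2855 0.4437 0.2924 0.2845]]
```

Run:
```python
from h import *
import pickle
M=pickle.load(open('w3.pkl','rb')); im=cv2.imread('pics/w3.png')
near=np.zeros((400,640),np.uint8); near[146:212,286:354]=1
m=brass(im[:,:,::-1].copy(),near)
out=cv2.resize(im,(2560,1600),interpolation=cv2.INTER_CUBIC)
o2=out.copy()
for cs,col in ((cv2.findContours((capmask(.4444,.2923,.47,M,.9)>.5).astype(np.uint8),0,1)[0],(0,255,0)),(cv2.findContours((capmask(.4445,.2926,.3634,M,1.)>.5).astype(np.uint8),0,1)[0],(255,0,255)),(cv2.findContours(m,0,1)[0],(255,0,0))):
    cv2.drawContours(o2,[c*4+2 for c in cs],-1,col,1)
cr=np.hstack([out[540:880,1100:1480],o2[540:880,1100:1480]])
cv2.imwrite('pics/w3c.png',cr)
```

```text
(no output)
```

View pics/w3c.png

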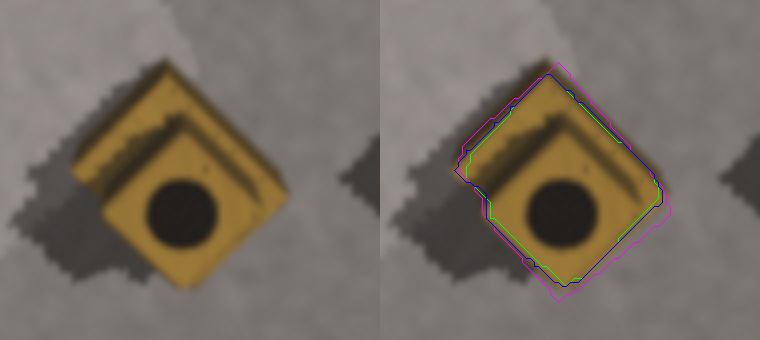

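The crop shows the colour mask missing the cap's dark side faces, so I'll use corner points instead: boss top (185,290), (102,210), (183,130) and hole (181,214); skirt top (165,66), (74,165), (284,190).

Run:
```python
from h import *
import pickle
from scipy.optimize import least_squares
M=pickle.load(open('w3.pkl','rb')); im=cv2.imread('pics/w3.png')[:,:,::-1].copy()
f=lambda q:np.array(q)/4+[275,135]
P=ray(None,f([(185,290),(102,210),(181,214)]),.064,M); print(P[:,:2],np.linalg.norm(P[0]-P[1]))
d=P[1]-P[0];print('edge angle',np.degrees(np.arctan2(d[1],d[0])))
Q=ray(None,f([(165,66),(74,165),(284,190)]),.034,M); print(Q[:,:2],np.linalg.norm(Q[0]-Q[1]),np.linalg.norm(Q[0]-Q[2]),Q[1:]-Q[0])
h=cv2.cvtColor(im,cv2.COLOR_RGB2HSV); 
b=((h[...,1]>90)).astype(np.uint8); near=np.zeros((400,640),np.uint8); near[146:212,286:354]=1
m=cv2.morphologyEx(b&near,cv2.MORPH_CLOSE,np.ones((15,15)));print(m.sum())
for sc in(.95,1,): print(sc,np.round(fitcap(m,M,.444,.292,0,sc)[:3],4))
```

```text
[[0.45996582 0.28690195]
 [0.43569286 0.27532391]
 [0.44254072 0.29197357]] 0.02689289135398116
edge angle -154.49918328775598
[[0.41360042 0.29832531]
 [0.42923615 0.26898364]
 [0.452496   0.31603002]] 0.03324769734106525 0.042735505505737424 [[ 0.01563573 -0.02934167  0.        ]
 [ 0.03889558  0.01770472  0.        ]]
1729
0.95 [[0.0391 0.4435 0.2919 0.4672]
 [0.0403 0.4436 0.2921 0.4709]
 [0.0406 0.4435 0.2921 0.4715]]
1 [[0.0586 0.4433 0.292  0.4298]
 [0.0602 0.4431 0.2921 0.4332]
 [0.0606 0.443  0.2918 0.4415]]
```

Cap centre is about (0.443, 0.292), long axis 26° from world x. I'll turn the tool −44.6° so it grips the boss along the cap's x, then descend.

Request:
move_arm([
  {"linear":[-0.006,0.004,0.02],"dr":[0,0,0.13]},
  {"linear":[0,0,0.03],"dr":[0,0,0.13]},
  {"linear":[0,0,0.03],"dr":[0,0,0.13]},
  {"linear":[0,0,0.03],"dr":[0,0,0.13]},
  {"linear":[0,0,0.025],"dr":[0,0,0.13]},
  {"linear":[0,0,0.02],"dr":[0,0,0.13]},
  {"linear":[0,0,0.015],"dr":[0,0,0]},
  {"linear":[0,0,0.012],"dr":[0,0,0]},
  {"linear":[0,0,0.01],"dr":[0,0,0]},
  {"linear":[0,0,0],"dr":[0,0,0]},
], claw=1.0)

```text
time_s: 3.1
position: [0.4402, 0.2936, 0.0385]
orientation: [-1.66, -2.666, 0.002]
contact_force: [-0.2, 0.1, -0.1]
width: 0.0859
grip_force: 0.0
```

Request:
move_arm([
  {"linear":[0,0,0],"dr":[0,0,0]},
  {"linear":[0,0,0],"dr":[0,0,0]},
  {"linear":[0,0,0],"dr":[0,0,0]},
  {"linear":[0,0,0],"dr":[0,0,0]},
  {"linear":[0,0,0],"dr":[0,0,0]},
  {"linear":[0,0,0],"dr":[0,0,0]},
  {"linear":[0,0,0],"dr":[0,0,0]},
  {"linear":[0,0,0],"dr":[0,0,0]},
], claw=0.0)

```text
time_s: 3.9
position: [0.4411, 0.2934, 0.0399]
orientation: [1.662, 2.666, 0.001]
contact_force: [-2.0, -1.2, 6.2]
width: 0.027
grip_force: 59.2
```

Request:
move_arm([
  {"linear":[0,0,-0.01],"dr":[0,0,0]},
  {"linear":[0,0,-0.03],"dr":[0,0,0]},
  {"linear":[0,0,-0.03],"dr":[0,0,0.09]},
  {"linear":[0,0,-0.03],"dr":[0,0,0.09]},
  {"linear":[0,0,-0.03],"dr":[0,0,0.09]},
  {"linear":[0,0,-0.03],"dr":[0,0,0.09]},
  {"linear":[-0.01,0.001,-0.03],"dr":[0,0,0.09]},
  {"linear":[-0.025,0.003,-0.03],"dr":[0,0,0]},
  {"linear":[-0.035,0.003,-0.02],"dr":[0,0,0]},
  {"linear":[-0.035,0.003,-0.02],"dr":[0,0,0]},
])

```text
time_s: 4.9
position: [0.4519, 0.1876, 0.3007]
orientation: [2.214, 2.229, 0.001]
contact_force: [0.9, -0.5, -1.5]
width: 0.0268
grip_force: 59.6
```

Request:
move_arm([
  {"linear":[-0.035,0.003,0],"dr":[0,0,0]},
  {"linear":[-0.035,0.003,0],"dr":[0,0,0]},
  {"linear":[-0.035,0.003,0],"dr":[0,0,0]},
  {"linear":[-0.035,0.003,0],"dr":[0,0,0]},
  {"linear":[-0.035,0.003,0],"dr":[0,0,0]},
  {"linear":[-0.035,0.003,0],"dr":[0,0,0]},
  {"linear":[-0.035,0.003,0],"dr":[0,0,0]},
  {"linear":[-0.035,0.003,0],"dr":[0,0,0]},
  {"linear":[-0.02,0,0],"dr":[0,0,0]},
  {"linear":[0,0,0],"dr":[0,0,0]},
  {"linear":[0,0,0],"dr":[0,0,0]},
])

```text
time_s: 6.0
position: [0.4779, -0.111, 0.2994]
orientation: [-2.215, -2.227, -0.0]
contact_force: [0.6, 0.9, -2.1]
width: 0.0267
grip_force: 59.6
```

Run:
```python
from h import *
s=state();print(s['time_s'],s['position'],s['orientation'],s['contact_force'],s['wrist_torque'],s['width'])
M=camera_model('wrist')
im=snap('wrist','w4.png')
import pickle;pickle.dump(M,open('w4.pkl','wb'))
for l in('vise','carriage','knob'):
  for d in spot_in(l,'wrist'): print(l,d)
```

```text
6.0 [ 0.47791571 -0.1109739   0.29944689] [-2.21510572e+00 -2.22693512e+00 -2.72652523e-04] [ 0.5612202   0.90221244 -2.05873729] [-0.01186877  0.01517945 -0.00203974] 0.026668750932402962
vise {'at': [0.4827, -0.0527, 0.0338], 'p': 0.76}
vise {'at': [0.4829, -0.1246, 0.0621], 'p': 0.18}
carriage {'at': [0.4838, -0.13, 0.0609], 'p': 0.82}
knob {'at': [0.5282, -0.1509, 0.0914], 'p': 0.91}
```

View pics/w4.png

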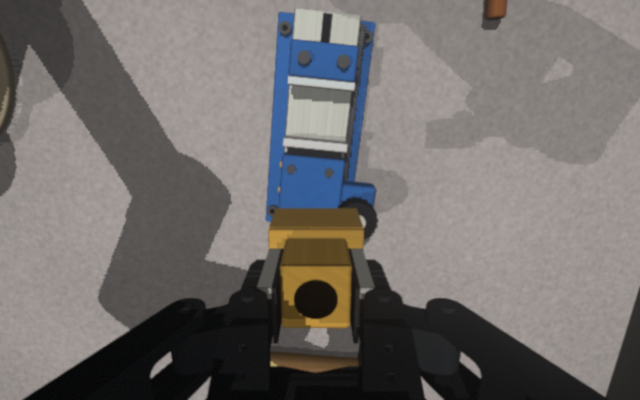

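Cap is held squarely at (316,270). The vise is at top centre: rear jaw at (325,60), moving jaw plate at (315,143), knob at (357,218). Zooming for corner points.

Run:
```python
import cv2
im=cv2.imread('pics/w4.png')[0:160,260:390]
im=cv2.resize(im,None,fx=3.75,fy=3.75,interpolation=cv2.INTER_CUBIC); cv2.imwrite('pics/w4c.png',im)
```

```text
(no output)
```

View pics/w4c.png

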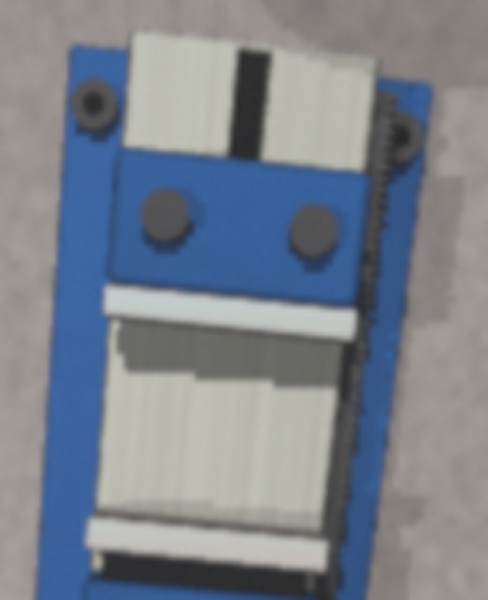

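The zoom shows the rear jaw's front top edge from (104,312) to (355,340), the moving jaw's front top edge from (90,517) to (329,541), the bed's rear end from (133,33) to (378,60), and foot rear corners (72,45) and (432,85).

Run:
```python
from h import *
import pickle
M=pickle.load(open('w4.pkl','rb'))
f=lambda q:np.array(q)/3.75+[260,0]
def L(n,q,z):
    P=ray(None,f(q),z,M)[:,:2]; d=P[-1]-P[0]; print(n,np.round(P,4).tolist(),'mid',np.round(P.mean(0),4),'len',round(np.linalg.norm(d),4),'ang',round(np.degrees(np.arctan2(d[1],d[0])),2))
L('rear',[(104,312),(355,340)],.062)
L('mov',[(90,517),(329,541)],.062)
L('bedend',[(133,33),(378,60)],.034)
L('bedleft',[(133,33),(98,510)],.034)
L('foot',[(72,45),(432,85)],.01)
L('footleft',[(72,45),(40,600)],.01)
P=np.array([316,298]);print('cap hole', [ray(None,[P],z,M)[0][:2] for z in(.32,.33)])
s=state();print(s['position'])
```

```text
rear [[0.4492, -0.0228], [0.5184, -0.0298]] mid [ 0.4838 -0.0263] len 0.0696 ang -5.76
mov [[0.4442, -0.0785], [0.5129, -0.085]] mid [ 0.4786 -0.0818] len 0.0689 ang -5.4
bedend [[0.4564, 0.0528], [0.5252, 0.0463]] mid [0.4908 0.0496] len 0.0691 ang -5.37
bedleft [[0.4564, 0.0528], [0.4443, -0.0793]] mid [ 0.4503 -0.0132] len 0.1327 ang -95.23
foot [[0.437, 0.0549], [0.5445, 0.0447]] mid [0.4907 0.0498] len 0.108 ang -5.44
footleft [[0.437, 0.0549], [0.4226, -0.1112]] mid [ 0.4298 -0.0281] len 0.1668 ang -94.96
cap hole [array([ 0.47826308, -0.1139785 ]), array([ 0.47820704, -0.10779816])]
[ 0.47813217 -0.11028054  0.29952551]
```

Request:
move_arm([
  {"linear":[0.02,0.004,0],"dr":[0,0,0]},
  {"linear":[0.025,0,0.015],"dr":[0,0,0]},
  {"linear":[0.019,0,0.03],"dr":[0,0,0]},
  {"linear":[0,0,0.035],"dr":[0,0,0.05]},
  {"linear":[0,0,0.035],"dr":[0,0,0.05]},
  {"linear":[0,0,0.035],"dr":[0,0,0]},
  {"linear":[0,0,0.03],"dr":[0,0,0]},
  {"linear":[0,0,0.02],"dr":[0,0,0]},
  {"linear":[0,0,0.01],"dr":[0,0,0]},
  {"linear":[0,0,0],"dr":[0,0,0]},
  {"linear":[0,0,0],"dr":[0,0,0]},
])

```text
time_s: 7.3
position: [0.4824, -0.0472, 0.0902]
orientation: [2.322, 2.114, 0.001]
contact_force: [-0.5, 0.3, -1.9]
width: 0.0273
grip_force: 59.6
```

Run:
```python
from h import *
s=state();print(s['time_s'],s['position'],s['orientation'],s['contact_force'],s['wrist_torque'],s['width'])
M=camera_model('wrist')
im=snap('wrist','w5.png')
import pickle;pickle.dump(M,open('w5.pkl','wb'))
```

```text
7.3 [ 0.48238959 -0.04716492  0.09021822] [2.32192190e+00 2.11416976e+00 1.17095621e-03] [-0.4823526   0.30671077 -1.94301518] [-0.01487933 -0.00277092  0.01986861] 0.027251966493023923
```

View pics/w5.png

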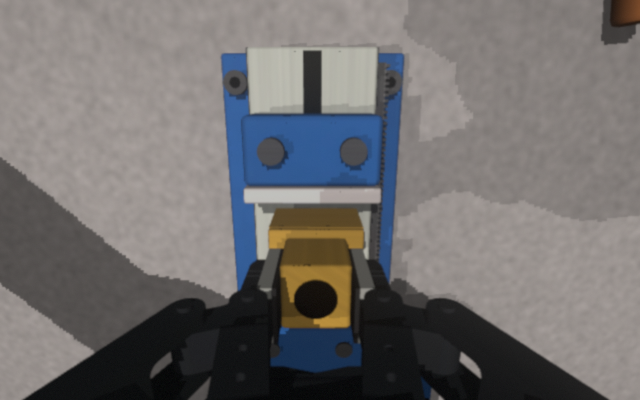

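The wrist view shows the cap between the jaws: skirt front from (271,208) to (362,208), rear jaw front top edge at row 203 from (244,203) to (381,203), edges parallel.

Run:
```python
from h import *
import pickle
M=pickle.load(open('w5.pkl','rb'))
print(ray(None,[(244,203),(381,203)],.062,M), ray(None,[(271,208),(362,208)],.0503,M), ray(None,[(269,230),(363,230)],.0843,M),ray(None,[(316,298)],.1143,M))
print(ray(None,[(249,48),(379,48)],.034,M))
```

```text
[[ 0.44854482 -0.02229337  0.062     ]
 [ 0.51775603 -0.02884334  0.062     ]] [[ 0.45997632 -0.02971416  0.0503    ]
 [ 0.50930956 -0.03438469  0.0503    ]] [[ 0.46315436 -0.02978472  0.0843    ]
 [ 0.50536161 -0.03378719  0.0843    ]] [[ 0.48261924 -0.047975    0.1143    ]]
[[0.45718133 0.05362271 0.034     ]
 [0.52501109 0.04726196 0.034     ]]
```

Request:
move_arm([
  {"linear":[0,-0.0015,0.005],"dr":[0,0,0]},
  {"linear":[0,0,0.005],"dr":[0,0,0]},
  {"linear":[0,0,0.002],"dr":[0,0,0]},
  {"linear":[0,0,0.001],"dr":[0,0,0]},
  {"linear":[0,0,0.001],"dr":[0,0,0]},
  {"linear":[0,0,0],"dr":[0,0,0]},
  {"linear":[0,0,0],"dr":[0,0,0]},
])

```text
time_s: 8.05
position: [0.4804, -0.0471, 0.0754]
orientation: [2.323, 2.115, 0.0]
contact_force: [0.1, 0.4, -0.7]
width: 0.0272
grip_force: 59.6
```

Request:
move_arm([
  {"linear":[0,0,0.001],"dr":[0,0,0]},
  {"linear":[0,0,0],"dr":[0,0,0]},
  {"linear":[0,0,0],"dr":[0,0,0]},
])

```text
time_s: 8.35
position: [0.4803, -0.0471, 0.0743]
orientation: [-2.323, -2.115, 0.0]
contact_force: [-0.7, 0.6, -1.6]
width: 0.0269
grip_force: 59.6
```

Request:
move_arm([
  {"linear":[0,0,0.001],"dr":[0,0,0]},
  {"linear":[0,0,0],"dr":[0,0,0]},
  {"linear":[0,0,0],"dr":[0,0,0]},
])

```text
time_s: 8.65
position: [0.4805, -0.0471, 0.0739]
orientation: [2.323, 2.114, 0.0]
contact_force: [-0.6, 0.3, 5.2]
width: 0.0272
grip_force: 60.4
```

Seated. Release, then lift.

Request:
move_arm([
  {"linear":[0,0,0],"dr":[0,0,0]},
  {"linear":[0,0,0],"dr":[0,0,0]},
  {"linear":[0,0,0],"dr":[0,0,0]},
  {"linear":[0,0,0],"dr":[0,0,0]},
  {"linear":[0,0,0],"dr":[0,0,0]},
  {"linear":[0,0,-0.01],"dr":[0,0,0]},
  {"linear":[0,0,-0.03],"dr":[0,0,0]},
  {"linear":[0,0,-0.04],"dr":[0,0,0]},
  {"linear":[-0.02,0,-0.04],"dr":[0,0,0]},
  {"linear":[-0.03,0,-0.04],"dr":[0,0,0]},
  {"linear":[-0.02,0.0,-0.02],"dr":[0,0,0]},
  {"linear":[0,0,0],"dr":[0,0,0]},
], claw=1.0)

```text
time_s: 9.85
position: [0.4744, -0.1189, 0.2567]
orientation: [2.321, 2.107, 0.003]
contact_force: [0.6, 0.8, -0.2]
width: 0.0856
grip_force: 0.0
```

Run:
```python
from h import *
s=state();print(s['time_s'],s['position'],s['orientation'],s['contact_force'],s['wrist_torque'],s['width'])
M=camera_model('wrist')
im=snap('wrist','w6.png')
import pickle;pickle.dump(M,open('w6.pkl','wb'))
for c in('wrist','top'):
  if c=='top': read_camera('top')
  for d in spot_in('knob',c): print(d)
for d in silhouettes('knob','wrist'): 
   ys,xs=np.nonzero(d['mask']); print(d['p'],xs.min(),xs.max(),ys.min(),ys.max(),xs.mean(),ys.mean())
cv2.imwrite('pics/w6c.png',cv2.resize(im[60:290,220:440,::-1],None,fx=2.5,fy=2.5,interpolation=cv2.INTER_CUBIC))
```

```text
9.85 [ 0.47439568 -0.11892985  0.25670968] [2.3212317  2.10736873 0.00301215] [ 0.62720066  0.75270754 -0.2288579 ] [-0.02125785 -0.01919607 -0.03589332] 0.08563504242206924
{'at': [0.5212, -0.1588, 0.0928], 'p': 0.71}
0.61 344 394 195 244 368.49344096871846 219.54238143289606
```

View pics/w6c.png

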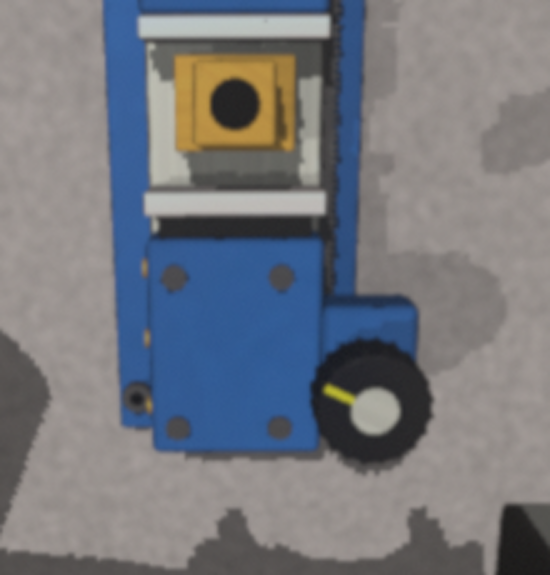

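The cap stands squarely between the jaws with a gap on both sides. The knob outline centres at crop (372,402), its silver hub at (376,412), and the pointer points to (325,388).

Run:
```python
from h import *
import pickle
M=pickle.load(open('w6.pkl','rb'))
f=lambda q:np.array(q)/2.5+[220,60]
print('hub',ray(None,f([(376,412)]),.092,M)[0],'outline',ray(None,f([(372,402)]),.08,M)[0])
print('pointer',ray(None,f([(325,388),(352,402)]),.092,M))
a=ray(None,f([(145,193),(326,193),(138,37),(330,37)]),.062,M);print(a, (a[0]+a[1])/2,(a[2]+a[3])/2)
print('boss',ray(None,f([(193,147),(275,147),(235,103)]),.098,M),'skirt',ray(None,f([(175,150),(295,150)]),.068,M))
y=np.array([.0941,.9956]);x=np.array([.9956,-.0941]);m=((a[0]+a[1])/2)[:2]
print('pred knob',m-.078*y+.052*x)
print(M['T'][:3,3], state()['qpos'])
```

```text
hub [ 0.52287878 -0.16454936  0.092     ] outline [ 0.52320591 -0.16489322  0.08      ]
pointer [[ 0.50453972 -0.153221    0.092     ]
 [ 0.51417606 -0.15970208  0.092     ]]
[[ 0.44404792 -0.07876754  0.062     ]
 [ 0.51263156 -0.0854662   0.062     ]
 [ 0.44857355 -0.02291783  0.062     ]
 [ 0.51794148 -0.02961772  0.062     ]] [ 0.47833974 -0.08211687  0.062     ] [ 0.48325752 -0.02626777  0.062     ]
boss [[ 0.46587389 -0.06179433  0.098     ]
 [ 0.49321498 -0.06445596  0.098     ]
 [ 0.48125778 -0.04903621  0.098     ]] skirt [[ 0.45768296 -0.06370941  0.068     ]
 [ 0.50173846 -0.06799867  0.068     ]]
pred knob [ 0.52277114 -0.16466687]
[ 0.4805514  -0.04690573  0.39804111] [-4.83499924e-01  2.55642423e-01  1.42244713e+00  1.43816962e-04
  1.46601931e+00 -3.90390133e-01]
```

Everything agrees: the knob axis is at (0.5228, −0.1646). The jaw has about 22 mm to go to contact, about 1.84 rad, plus about 0.1 rad for the nip. Moving to the knob.

Request:
move_arm([
  {"linear":[-0.01,0.015,0.01],"dr":[0,0,0]},
  {"linear":[-0.015,0.02,0.03],"dr":[0,0,0]},
  {"linear":[-0.016,0.018,0.03],"dr":[0,0,0]},
  {"linear":[0,0,0.03],"dr":[0,0,0]},
  {"linear":[0,0,0.02],"dr":[0,0,0]},
  {"linear":[0,0,0.01],"dr":[0,0,0]},
  {"linear":[0,0,0],"dr":[0,0,0]},
  {"linear":[0,0,0],"dr":[0,0,0]},
], claw=1.0)

```text
time_s: 10.9
position: [0.523, -0.1624, 0.124]
orientation: [2.322, 2.115, 0.0]
contact_force: [-0.5, 0.4, -0.2]
width: 0.0857
grip_force: 0.0
```

Request:
move_arm([
  {"linear":[-0.002,0,0.015],"dr":[0,0,0]},
  {"linear":[0,0,0.018],"dr":[0,0,0]},
  {"linear":[0,0,0.014],"dr":[0,0,0]},
  {"linear":[0,0,0.008],"dr":[0,0,0]},
  {"linear":[0,0,0.002],"dr":[0,0,0]},
  {"linear":[0,0,0],"dr":[0,0,0]},
  {"linear":[0,0,0],"dr":[0,0,0]},
], claw=1.0)

```text
time_s: 11.6
position: [0.5229, -0.1647, 0.0672]
orientation: [2.322, 2.114, 0.001]
contact_force: [-0.1, 0.9, -0.1]
width: 0.0854
grip_force: 0.0
```

Request:
move_arm([
  {"linear":[0,0,0],"dr":[0,0,0]},
  {"linear":[0,0,0],"dr":[0,0,0]},
  {"linear":[0,0,0],"dr":[0,0,0]},
  {"linear":[0,0,0],"dr":[0,0,0]},
  {"linear":[0,0,0],"dr":[0,0,0]},
  {"linear":[0,0,0],"dr":[0,0,0]},
  {"linear":[0,0,0],"dr":[0,0,0]},
], claw=0.0)

```text
time_s: 12.3
position: [0.522, -0.1645, 0.067]
orientation: [-2.323, -2.114, 0.001]
contact_force: [-4.3, 1.1, 8.0]
width: 0.0423
grip_force: 60.2
```

Run:
```python
from plant import *
s=state()
for k in('position','orientation','contact_force','wrist_torque','width','qpos'):print(k,s[k])
```

```text
position [ 0.5219513  -0.16453468  0.06701478]
orientation [-2.32275787e+00 -2.11448593e+00  1.29307739e-03]
contact_force [-4.29887117  1.14947951  7.95679301]
wrist_torque [ 0.10634209  0.86573584 -0.03257846]
width 0.04227759011946275
qpos [-5.21457537e-01  5.50703688e-01  1.53846589e+00 -7.14491115e-04
  1.05318235e+00 -4.27298148e-01]
```

Gripped. Turn clockwise, travelling with the slide (1.2 mm per 0.1 rad); the first half radian with a check.

Request:
move_arm([
  {"linear":[0.0006,-0.0008,0],"dr":[0,0,0.05]},
  {"linear":[0.0012,-0.0001,0],"dr":[0,0,0.1]},
  {"linear":[0.0012,-0.0002,0],"dr":[0,0,0.1]},
  {"linear":[0.0011,-0.0004,0],"dr":[0,0,0.1]},
  {"linear":[0.0011,-0.0005,0],"dr":[0,0,0.1]},
  {"linear":[0.0005,-0.0003,0],"dr":[0,0,0.05]},
])

```text
time_s: 12.9
position: [0.522, -0.1584, 0.067]
orientation: [2.776, 1.47, 0.0]
contact_force: [-0.8, 0.5, 6.6]
width: 0.0424
grip_force: 60.1
```

```bash
cat > st.py <<'E'
from plant import *
import numpy as np
s=state(); r=s['orientation']; a=np.degrees(np.arctan2(r[1],r[0]))*2%360
p=np.array(s['position']); d=p[:2]-[.522,-.1645]; t=s['contact_force']
phi=np.radians((84.6-a+180)%360-180)
print('t',s['time_s'],'phi',round(phi,4),'along',round((d@[.0941,.9956])*1e3,2),'exp',round(12*phi,2),'lat',round((d@[.9956,-.0941])*1e3,2),'F',np.round(t,1),'T',np.round(s['wrist_torque'],3),'q6',round(s['qpos'][5],3),'w',s['width'])
E
python3 st.py
```

```text
t 12.9 phi 0.5023 along 6.07 exp 6.03 lat -0.58 F [-0.8  0.5  6.6] T [0.298 0.373 0.303] q6 0.085 w 0.04235693788012523
```

Free torque is 0.30 N m and side forces are small. Continue to about 1.6 rad.

Request:
move_arm([
  {"linear":[0.001,-0.0006,0],"dr":[0,0,0.1]},
  {"linear":[0.001,-0.0007,0],"dr":[0,0,0.1]},
  {"linear":[0.0009,-0.0008,0],"dr":[0,0,0.1]},
  {"linear":[0.0008,-0.0009,0],"dr":[0,0,0.1]},
  {"linear":[0.0007,-0.001,0],"dr":[0,0,0.1]},
  {"linear":[0.0006,-0.001,0],"dr":[0,0,0.1]},
  {"linear":[0.0005,-0.0011,0],"dr":[0,0,0.1]},
  {"linear":[0.0004,-0.0011,0],"dr":[0,0,0.1]},
  {"linear":[0.0003,-0.0012,0],"dr":[0,0,0.1]},
  {"linear":[0.0001,-0.0012,0],"dr":[0,0,0.1]},
  {"linear":[0,-0.0012,0],"dr":[0,0,0.1]},
])

```text
time_s: 14.0
position: [0.5228, -0.1443, 0.067]
orientation: [-3.134, 0.198, -0.001]
contact_force: [0.3, 5.9, 7.0]
width: 0.0423
grip_force: 60.3
```

```bash
python3 st.py
```

```text
t 14.0 phi 1.6029 along 20.14 exp 19.23 lat -1.1 F [0.3 5.9 7. ] T [1.077 0.012 0.413] q6 1.208 w 0.04232499401180007
```

Request:
move_arm([
  {"linear":[0,-0.0009,0],"dr":[0,0,0]},
  {"linear":[-0.0001,-0.0006,0],"dr":[0,0,0.05]},
  {"linear":[0,0,0],"dr":[0,0,0]},
])

```text
time_s: 14.3
position: [0.5229, -0.1436, 0.067]
orientation: [-3.13, 0.273, -0.001]
contact_force: [-0.9, 2.6, 5.9]
width: 0.0421
grip_force: 60.4
```

```bash
python3 st.py
```

```text
t 14.3 phi 1.6508 along 20.9 exp 19.81 lat -1.06 F [-0.9  2.6  5.9] T [ 0.34   0.145 -0.072] q6 1.258 w 0.0420750833745247
```

Request:
move_arm([
  {"linear":[-0.0001,-0.0006,0],"dr":[0,0,0.05]},
  {"linear":[-0.0001,-0.0006,0],"dr":[0,0,0.05]},
  {"linear":[0,0,0],"dr":[0,0,0]},
])

```text
time_s: 14.6
position: [0.523, -0.1423, 0.067]
orientation: [-3.112, 0.43, -0.002]
contact_force: [-1.1, 3.0, 6.0]
width: 0.0422
grip_force: 60.4
```

```bash
python3 st.py
```

```text
t 14.6 phi 1.7509 along 22.19 exp 21.01 lat -1.05 F [-1.1  3.   6. ] T [ 0.432  0.102 -0.136] q6 1.36 w 0.04217487870814866
```

Request:
move_arm([
  {"linear":[-0.0001,-0.0004,0],"dr":[0,0,0.03]},
  {"linear":[-0.0001,-0.0004,0],"dr":[0,0,0.03]},
])

```text
time_s: 14.8
position: [0.5231, -0.1416, 0.067]
orientation: [-3.098, 0.522, -0.002]
contact_force: [-0.9, 0.8, 5.8]
width: 0.0426
grip_force: 60.3
```

```bash
python3 st.py
```

```text
t 14.8 phi 1.8102 along 22.92 exp 21.72 lat -1.07 F [-0.9  0.8  5.8] T [0.347 0.022 0.35 ] q6 1.421 w 0.04258915111284571
```

Request:
move_arm([
  {"linear":[-0.0001,-0.0004,0],"dr":[0,0,0.03]},
])

```text
time_s: 14.9
position: [0.5232, -0.1412, 0.067]
orientation: [3.09, -0.568, 0.002]
contact_force: [0.6, 1.6, 5.5]
width: 0.0424
grip_force: 60.3
```

```bash
python3 st.py
```

```text
t 14.9 phi 1.84 along 23.29 exp 22.08 lat -1.03 F [0.6 1.6 5.5] T [0.381 0.028 0.447] q6 1.452 w 0.042419922292271234
```

Request:
move_arm([
  {"linear":[-0.0001,-0.0002,0],"dr":[0,0,0.02]},
])

```text
time_s: 15.0
position: [0.5232, -0.141, 0.067]
orientation: [3.084, -0.598, 0.002]
contact_force: [0.1, 2.9, 4.9]
width: 0.0423
grip_force: 60.3
```

```bash
python3 st.py
```

```text
t 15.0 phi 1.8599 along 23.5 exp 22.32 lat -1.03 F [0.1 2.9 4.9] T [ 0.421 -0.04   0.481] q6 1.472 w 0.042336184129581185
```

Request:
move_arm([
  {"linear":[0,-0.0002,0],"dr":[0,0,0.01]},
])

```text
time_s: 15.1
position: [0.5232, -0.1409, 0.067]
orientation: [3.081, -0.613, 0.002]
contact_force: [-1.0, 1.3, 5.1]
width: 0.0424
grip_force: 60.3
```

```bash
python3 st.py; python3 st.py
```

```text
t 15.1 phi 1.8694 along 23.66 exp 22.43 lat -1.03 F [-1.   1.3  5.1] T [0.329 0.14  0.459] q6 1.482 w 0.04238728385506818
t 15.1 phi 1.8694 along 23.66 exp 22.43 lat -1.03 F [-1.   1.3  5.1] T [0.329 0.14  0.459] q6 1.482 w 0.04238728385506818
```

About 13 N on the jaw, and the slope matches the rubber. Let go, lift and check.

Request:
move_arm([
  {"linear":[0,0,0],"dr":[0,0,0]},
  {"linear":[0,0,0],"dr":[0,0,0]},
  {"linear":[0,0,0],"dr":[0,0,0]},
  {"linear":[0,0,0],"dr":[0,0,0]},
  {"linear":[0,0,0],"dr":[0,0,0]},
  {"linear":[0,0,0],"dr":[0,0,0]},
  {"linear":[0,0,-0.02],"dr":[0,0,0]},
  {"linear":[0,0,-0.04],"dr":[0,0,0]},
  {"linear":[0,0,-0.04],"dr":[0,0,0]},
  {"linear":[0,0,-0.04],"dr":[0,0,0]},
  {"linear":[0,0,-0.04],"dr":[0,0,0]},
  {"linear":[0,0,-0.02],"dr":[0,0,0]},
], claw=1.0)

```text
time_s: 16.3
position: [0.5234, -0.1412, 0.27]
orientation: [3.08, -0.613, 0.008]
contact_force: [-0.0, 0.1, -0.3]
width: 0.0848
grip_force: 0.0
```

Run:
```python
from h import *
s=state();print(s['time_s'],s['position'],s['contact_force'])
M=camera_model('wrist')
im=snap('wrist','w7.png')
import pickle;pickle.dump(M,open('w7.pkl','wb'))
```

```text
16.3 [ 0.52335293 -0.14119274  0.27000422] [-0.01531944  0.10192979 -0.31557335]
```

View pics/w7.png

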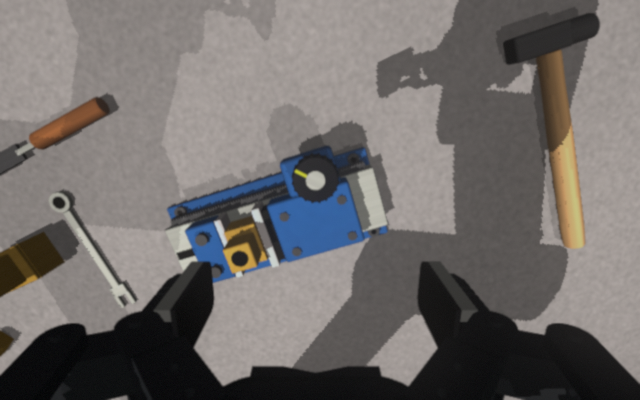

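This last picture shows the cap upright at (241,258) between both jaws, with the plates against it. The knob hub is at (316,181) and the pointer at (296,172). Checking the pointer and jaw positions in numbers.

Run:
```python
from h import *
import pickle
M=pickle.load(open('w7.pkl','rb'));im=cv2.imread('pics/w7.png')[:,:,::-1].copy()
h=cv2.cvtColor(im,cv2.COLOR_RGB2HSV)
r=np.zeros((400,640),bool); r[155:205,290:342]=1
yy,xx=np.nonzero(r&(h[...,0]>22)&(h[...,0]<36)&(h[...,1]>130)&(h[...,2]>90)); print(len(xx),xx.mean(),yy.mean())
hy,hx=np.nonzero(r&(h[...,1]<60)&(h[...,2]>130)&(abs(np.indices((400,640))[1]-316)<11)&(abs(np.indices((400,640))[0]-181)<11)); print(len(hx),hx.mean(),hy.mean())
P=ray(None,[(xx.mean(),yy.mean()),(hx.mean(),hy.mean())],.092,M);d=P[0]-P[1];a=np.degrees(np.arctan2(d[1],d[0]))
print(P,a,'turned',np.radians(148.3-a), 'travel',(P[1][:2]-[.5229,-.1645])@[.0941,.9956])
near=np.zeros((400,640),np.uint8); near[215:285,218:270]=1
m=cv2.morphologyEx(((h[...,1]>90)&(h[...,0]>8)&(h[...,0]<32)).astype(np.uint8)&near,cv2.MORPH_CLOSE,np.ones((9,9)))
print(ray(None,[(241,258)],.098,M), np.round(fitcap(m,M,.482,-.043,.034,1,[-.15,0,.1])[:2],4))
```

```text
54 300.18518518518516 172.88888888888889
287 315.0 180.13937282229966
[[ 0.53605268 -0.13153707  0.092     ]
 [ 0.52439738 -0.14162725  0.092     ]] 40.88325791209559 turned 1.8747758211995005 travel 0.022913017485472614
[[ 0.48137488 -0.04511117  0.098     ]] [[ 0.2666  0.4806 -0.0427  2.9061]
 [ 0.2671  0.4804 -0.0424  2.919 ]]
```

```bash
python3 -c "
from plant import *
print(sign_off())"
```

```text
the job is handed in; nothing more can be done
None
```

The brass cap is clamped mid-width in the vise, boss up, at roughly 13 N jaw force (estimated from the wrist torque). The knob turned about 1.87 rad, the gripper is clear, and the job is handed in at about 16 s.

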